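# Weigh two castings against each other and keep the sound one

## Robot

A 6-joint arm with a two-finger parallel gripper is mounted at the origin on the work surface. World frame = base frame: x ahead of the robot, y to its left, z up, the work surface at z = 0. Lengths are in m, angles in rad, forces in N, time in s.
With the tool pointing down it reaches from about 0.35 to 0.85 m from the base axis. Payload 8.1 kg.
Tool frame: the origin (TCP) lies midway between the tips of the shut fingers; the grasp point (between the pads) lies 19 mm behind it (robot.tcp_to_grasp is the distance from the TCP to the grasp point, in m); z points along the fingers, y is the direction in which the jaws open and shut (so a half turn about z gives the same grasp; the last joint's range is limited). The gripper opens to 93 mm and grips with 3 to 60 N. Pads are 15 mm wide; open, the fingers measure 128 mm over their backs; the gripper's body (75 mm by 188 mm) begins 65 mm behind the grasp point.
Start: joints at [1.239, 0.13, 1.488, -0, 1.523, -0.085], TCP at [0.147, 0.582, 0.219] pointing down, gripper open.
Joint ranges: [-2.96, 2.96], [-0.89, 2.26], [0.02, 2.5], [-1.34, 4.48], [0, 2.73], [-2.66, 2.66]. Speed limits (rad/s): [2.39, 2.39, 2.79, 3.14, 3.14, 3.14].

## Interface

Orientations are given as a rotation vector (axis times angle).
In Python, from plant import robot gives the robot as it stands.
- The arm moves only by the tool send_rows, never from a script. Its argument "series" is a list of rows, each an object of numbers: "wx", "wy", "wz": the turn, a rotation vector about the world's x, y, z in rad; "dx", "dy", "dz": the shift along the world's x, y, z in cm; "fingers": the closure in counts, from 0 (fully open) to 255 (shut). In form: [{"wx": .., "wy": .., "wz": .., "dx": .., "dy": .., "dz": .., "fingers": ..}, ...]. A call has 1 to 20 rows; each row shifts and turns the pose as measured when the row begins; what a row does not reach is not made up. A row lasts 1/12 s, in which the tool goes at most 41.7 mm and 7.16 degrees, less where a joint would pass 70% of its speed; a pose out of reach is approached as far as the arm can. A call is refused whole if a number of a shift passes 4.17 or a number of a turn 0.125, either way. A call with a gripper value outside its range is refused whole. The fingers move at their own pace and stop on an object; "newtons" is the grip in N (left out, the last holds). Time passes only in rows, so rows that do not move let the fingers close. It gives the time, the measured TCP pose, the force and the opening at its end, in the units of the state.
- robot.read_state(): the state, without advancing time (a new reading comes with each control period).
- robot.read_camera(name): name is "side" or "top" or "wrist"; returns the picture (400x640x3 uint8, red, green, blue); there is no depth.
- robot.camera_info(name): a dict with "intrinsics" (3x3 intrinsics, pixels), "k1" (the pictures are not rectified: a ray, as slopes to the right and down, at radius r is drawn at 1 + k1 r^2 times it, then the intrinsics apply), "extrinsics" (4x4, takes a point from world to camera coordinates); the wrist camera has in their place "tool_from_camera" (4x4, takes a point from camera to tool coordinates, whose origin is the TCP and whose axes are the flange's). Camera axes: x right, y up, looking along -z (the intrinsics and any distortion apply to the point x, -y, -z); pixel columns grow to the right and rows downward; lengths in m; the calibration is good to about 2 mm. A picture is of the moment at which its call begins: read the wrist's pose just before it. camera_info takes no time and is no camera call.
- robot.close_job(): hands the job in, once; it reports no verdict.
The state is a dict: "t": time; "q": joint angles; "dq": joint speeds; "joint_torque": joint torques, N m; "tool_pos": TCP position; "orientation": TCP orientation; "force": force on the tool from outside, world axes, zero at the start; "wrist_torque": the same for the moment, N m; "opening": finger opening in m.
Only numpy, scipy, OpenCV 4.12 (cv2) and the standard library are available. Lean on these libraries where they do the work, as an engineer would, in place of code of your own. Each camera call takes 0.05 s, during which the arm holds its last target.

## Task

One of the two look-alike round iron castings has a hidden cavity and so is lighter. Stand one on each pan of the balance, let go and wait until the balance has tipped and come to rest, then take the heavier casting and stand it upright in the round white dish. Leave the lighter one standing on its pan.

Things in the scene. Friction and masses are not known exactly. Their poses are not given: they have to be found in the camera images.
- casting_a_mid (a point): plain grey iron casting, one of two that look the same: a solid round cylinder standing upright, 34 mm in diameter, 50 mm tall, with a 5 mm bevel round its top edge. Either may be the heavier (0.20 to 0.33 kg, at least 40 g apart). This point is its centre, 25 mm above its underside; z is the cylinder's axis
- casting_b_mid (a point): plain grey iron casting, one of two that look the same: a solid round cylinder standing upright, 34 mm in diameter, 50 mm tall, with a 5 mm bevel round its top edge. Either may be the heavier (0.20 to 0.33 kg, at least 40 g apart). This point is its centre, 25 mm above its underside; z is the cylinder's axis
- left_pan_floor (a point): middle of the upper face of the left (+y) pan of the low grey equal-arm balance. Its two round steel pans, 240 mm apart, are 94 mm across inside a 4 mm rim; nothing stands above them. Empty, both faces are 70 mm above the table. A pan under one casting, or the heavier of two, sinks 13 mm to its stop and the other rises 13 mm, in 1 to 2 s. z is up
- right_pan_floor (a point): middle of the upper face of the balance's right (-y) pan, like the left one. Pans stay level as they rise and sink and carry a piece anywhere on them with the same effect. Listed pan points move with the pans. The balance is fixed and stands turned up to 15 degrees; y points along the beam to the left pan, z up
- dish_floor (a point): the middle of the inner floor of the round white ceramic dish, fixed to the bench; the floor is 4 mm above the table and 80 mm across, the rim is 92 mm across and 14 mm above the table. z is up
There are look-alikes about, which are no part of the job. Of the things that look like the part that bears dish_floor, take the one that is farthest to the robot's left at the start.

How it is judged:
On the way, in this order (a step that is already met when the one before it is completed fails the run):
1. the castings stand on opposite pans, one on each, let go, and the balance has tipped and come to rest (((horizontal distance between casting_a_mid and left_pan_floor below 0.035 m and z of casting_a_mid in the frame of left_pan_floor between 0.017 and 0.033 m and angle between each of casting_a_mid, casting_b_mid's own z axis and vertical below 0.17 rad and horizontal distance between casting_b_mid and right_pan_floor below 0.035 m and z of casting_b_mid in the frame of right_pan_floor between 0.017 and 0.033 m) or (horizontal distance between casting_a_mid and right_pan_floor below 0.035 m and z of casting_a_mid in the frame of right_pan_floor between 0.017 and 0.033 m and angle between each of casting_a_mid, casting_b_mid's own z axis and vertical below 0.17 rad and horizontal distance between casting_b_mid and left_pan_floor below 0.035 m and z of casting_b_mid in the frame of left_pan_floor between 0.017 and 0.033 m)) and (z of casting_b_mid in the frame of casting_a_mid above 0.016 m or z of casting_a_mid in the frame of casting_b_mid above 0.016 m) and contact force between each of casting_a, casting_b and the arm below 0.1 N and contact force between each of casting_a, casting_b and the fingers below 0.1 N and linear speed of each of casting_a, casting_b below 0.01 m/s), for 0.2 s.
2. with both castings still on the tipped balance, the fingers grip the one on the lower pan and not the other (((horizontal distance between casting_a_mid and left_pan_floor below 0.035 m and z of casting_a_mid in the frame of left_pan_floor between 0.017 and 0.033 m and angle between each of casting_a_mid, casting_b_mid's own z axis and vertical below 0.17 rad and horizontal distance between casting_b_mid and right_pan_floor below 0.035 m and z of casting_b_mid in the frame of right_pan_floor between 0.017 and 0.033 m) or (horizontal distance between casting_a_mid and right_pan_floor below 0.035 m and z of casting_a_mid in the frame of right_pan_floor between 0.017 and 0.033 m and angle between each of casting_a_mid, casting_b_mid's own z axis and vertical below 0.17 rad and horizontal distance between casting_b_mid and left_pan_floor below 0.035 m and z of casting_b_mid in the frame of left_pan_floor between 0.017 and 0.033 m)) and ((z of casting_b_mid in the frame of casting_a_mid above 0.016 m and contact force between casting_a and the fingers above 1 N and not (contact force between casting_b and the fingers above 1 N)) or (z of casting_a_mid in the frame of casting_b_mid above 0.016 m and contact force between casting_b and the fingers above 1 N and not (contact force between casting_a and the fingers above 1 N)))), for 0.04 s.
At the end, for the whole second after the job is handed in: The heavier casting stands upright (within 10 degrees) on the dish's floor, its axis within 30 mm of the dish's centre, and the lighter one stands upright (within 10 degrees) on a pan, its axis within 35 mm of the pan's centre; both are released and at rest (((horizontal distance between casting_a_mid and dish_floor below 0.03 m and z of casting_a_mid in the frame of dish_floor between 0.017 and 0.033 m and angle between casting_a_mid's own z axis and vertical below 0.17 rad and ((horizontal distance between casting_b_mid and left_pan_floor below 0.035 m and z of casting_b_mid in the frame of left_pan_floor between 0.017 and 0.033 m and angle between casting_b_mid's own z axis and vertical below 0.17 rad) or (horizontal distance between casting_b_mid and right_pan_floor below 0.035 m and z of casting_b_mid in the frame of right_pan_floor between 0.017 and 0.033 m and angle between casting_b_mid's own z axis and vertical below 0.17 rad))) or (horizontal distance between casting_b_mid and dish_floor below 0.03 m and z of casting_b_mid in the frame of dish_floor between 0.017 and 0.033 m and angle between casting_b_mid's own z axis and vertical below 0.17 rad and ((horizontal distance between casting_a_mid and left_pan_floor below 0.035 m and z of casting_a_mid in the frame of left_pan_floor between 0.017 and 0.033 m and angle between casting_a_mid's own z axis and vertical below 0.17 rad) or (horizontal distance between casting_a_mid and right_pan_floor below 0.035 m and z of casting_a_mid in the frame of right_pan_floor between 0.017 and 0.033 m and angle between casting_a_mid's own z axis and vertical below 0.17 rad)))) and contact force between each of casting_a, casting_b and the arm below 0.1 N and contact force between each of casting_a, casting_b and the fingers below 0.1 N and linear speed of each of casting_a, casting_b below 0.01 m/s); the robot touches nothing.
It also fails if it takes over 72 s, if anything falls off the work surface, if the arm or the gripper's body presses on something with over 40 N, if the wrist force passes 120 N, or if a joint passes its speed limit or range.

## Working session

There is one attempt and no reset: what is moved stays moved. The work goes in short steps, Python scripts to look and compute and a tool call to move; the robot and the scene stay as the last step left them, time stands still between calls to the robot, and variables do not carry over. Pictures are saved under pics/ and viewed, and the job is handed in when it is done.

Besides the shell and the picture viewer there is one more tool, called after "Request:" by a JSON object that holds its "name" and its "arguments", one argument or row to a line. send_rows: Moves the arm, as the interface text tells. Its arguments: {"type":"object","properties":{"series":{"type":"array","items":{"type":"object","properties":{"wx":{"type":"number"},"wy":{"type":"number"},"wz":{"type":"number"},"dx":{"type":"number"},"dy":{"type":"number"},"dz":{"type":"number"},"fingers":{"type":"number"}}}},"newtons":{"type":"number"}},"required":["series"]}

```bash
mkdir -p pics; ls
python3 - <<'E'
from plant import robot
import cv2, numpy as np
print(robot.read_state())
for n in ("side","top"):
    cv2.imwrite(f"pics/{n}0.png",robot.read_camera(n)[...,::-1]); print(n,robot.camera_info(n))
print(robot.camera_info("wrist"))
E
```

```text
pics
{'t': 0.0, 'q': array([ 1.23859516e+00,  1.31143529e-01,  1.48926688e+00, -8.08697753e-06,
        1.52299567e+00, -8.53909395e-02]), 'dq': array([-4.94985874e-04,  2.64893001e-05,  6.19666289e-04,  1.80588864e-04,
        1.41411349e-03, -4.62560258e-04]), 'joint_torque': array([ 6.33755262e-04, -5.59807241e+01, -4.91780734e+01,  7.69659667e-02,
        3.48845765e-02, -1.69011610e-04]), 'tool_pos': array([0.14637879, 0.58128923, 0.21760479]), 'orientation': array([-3.86659279e-01, -3.11733527e+00,  2.78896558e-03]), 'force': array([ 0.78219323, -0.82759363,  0.33689492]), 'wrist_torque': array([-0.03096722,  0.02743931, -0.04610366]), 'opening': 0.09334751512088038}
side {'intrinsics': array([[461.51795734,   0.        , 316.98700898],
       [  0.        , 461.51795734, 201.20334253],
       [  0.        ,   0.        ,   1.        ]]), 'k1': -0.0550508457860134, 'extrinsics': array([[-9.99964110e-01,  6.36684595e-04, -8.44822724e-03,
         4.50119432e-01],
       [-6.62404577e-03, -6.80448005e-01,  7.32766425e-01,
        -9.69595471e-02],
       [-5.28203828e-03,  7.3279
[... 461 characters left out ...]
5, -0.48330422],
       [-0.17472858, -0.00901046,  0.98457541, -1.03912902],
       [ 0.        ,  0.        ,  0.        ,  1.        ]])}
{'intrinsics': array([[353.0628316 ,   0.        , 320.93341371],
       [  0.        , 353.0628316 , 199.78890334],
       [  0.        ,   0.        ,   1.        ]]), 'k1': 0.015267160432875616, 'tool_from_camera': array([[-5.10020930e-04,  9.59958207e-01,  2.80142787e-01,
         7.87217953e-02],
       [ 9.99999812e-01,  5.84829057e-04, -1.83444376e-04,
         1.53057510e-04],
       [-3.39934576e-04,  2.80142641e-01, -9.59958325e-01,
        -1.66437450e-01],
       [ 0.00000000e+00,  0.00000000e+00,  0.00000000e+00,
         1.00000000e+00]])}
```

View pics/side0.png

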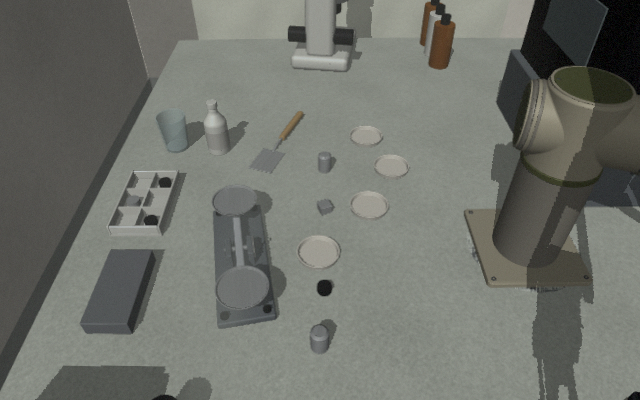

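View pics/top0.png

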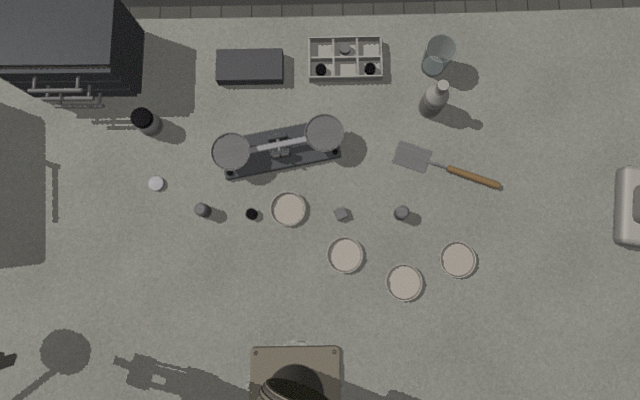

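```bash
cat > h.py <<'E'
import numpy as np, cv2
from scipy.spatial.transform import Rotation as R
from plant import robot
def tw(st):
    T=np.eye(4);T[:3,:3]=R.from_rotvec(st['orientation']).as_matrix();T[:3,3]=st['tool_pos'];return T
def ray(name,uv,info=None,st=None):
    i=info or robot.camera_info(name);K=i['intrinsics'];k=i['k1']
    xd=np.array([(uv[0]-K[0,2])/K[0,0],(uv[1]-K[1,2])/K[1,1]]);x=xd.copy()
    for _ in range(30): x=xd/(1+k*(x@x))
    d=np.array([x[0],-x[1],-1.])
    C=np.linalg.inv(i['extrinsics']) if 'extrinsics' in i else tw(st)@i['tool_from_camera']
    return C[:3,3],C[:3,:3]@d
def onplane(name,uv,z,**k):
    o,d=ray(name,uv,**k);return o+d*(z-o[2])/d[2]
def proj(name,p,st=None):
    i=robot.camera_info(name);K=i['intrinsics']
    E=i['extrinsics'] if 'extrinsics' in i else np.linalg.inv(tw(st)@i['tool_from_camera'])
    c=E[:3,:3]@np.asarray(p)+E[:3,3];x=np.array([c[0],-c[1]])/-c[2];x=x*(1+i['k1']*(x@x))
    return K[0,0]*x[0]+K[0,2],K[1,1]*x[1]+K[1,2]
def tri(a,b):
    (o1,d1),(o2,d2)=a,b
    s=np.linalg.lstsq(np.c_[d1,-d2],o2-o1,rcond=None)[0]
    return (o1+d1*s[0]+o2+d2*s[1])/2,np.linalg.norm(o1+d1*s[0]-o2-d2*s[1])
E
python3 - <<'E'
from h import *
t=cv2.imread('pics/top0.png');s=cv2.imread('pics/side0.png')
cv2.imwrite('pics/tc.png',cv2.resize(t[100:300,180:440],None,fx=3,fy=3,interpolation=cv2.INTER_CUBIC))
cv2.imwrite('pics/sc.png',cv2.resize(s[120:360,200:430],None,fx=2.5,fy=2.5,interpolation=cv2.INTER_CUBIC))
for uv in [(289,209),(346,255),(405,282),(459,260)]: print(onplane('top',uv,.009))
E
```

```text
[0.44482057 0.01585239 0.009     ]
[ 0.3246007  -0.12931277  0.009     ]
[ 0.25577334 -0.27552225  0.009     ]
[ 0.30854296 -0.41372378  0.009     ]
```

View pics/tc.png

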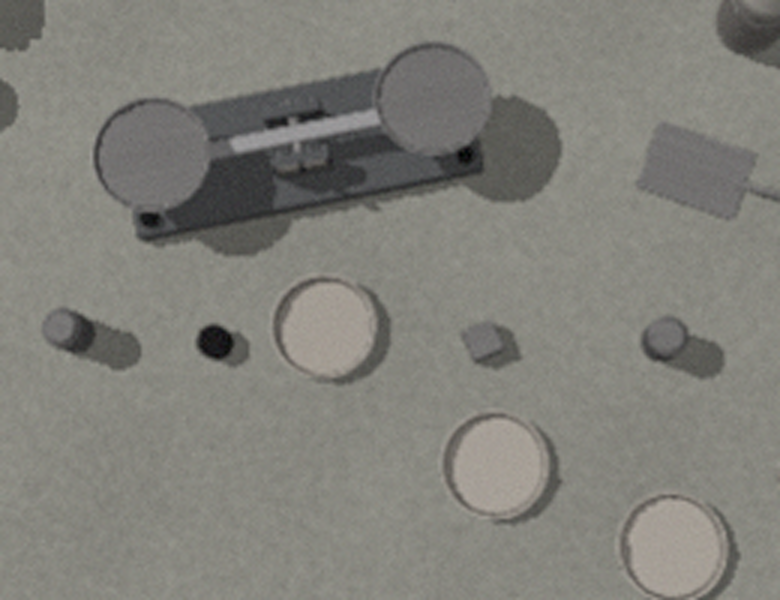

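View pics/sc.png

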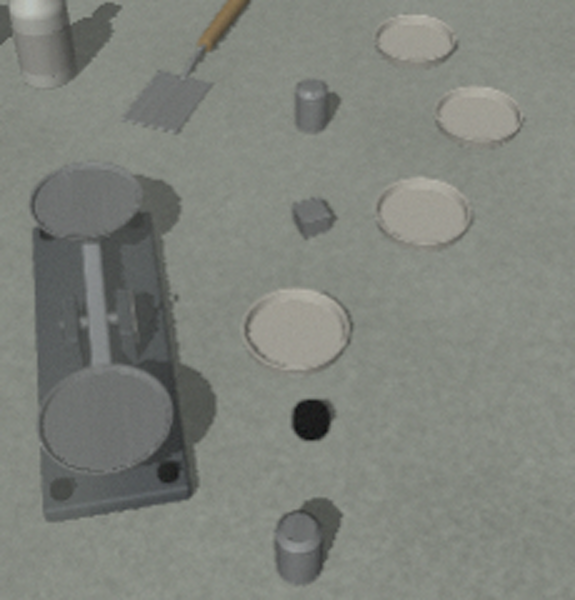

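Run:
```python
from h import *
t=lambda u,v:(u/3+180-1/3,v/3+100-1/3); s=lambda u,v:(u/2.5+200-.3,v/2.5+120-.3)
P={'A':((64,328),(299,524),.049),'B':((664,335),(312,91),.049),'dish':((326,328),(297,329),.014),'L':((153,154),(106,417),.072),'Rt':((434,97),(87,200),.072)}
for k,(a,b,z) in P.items():
    a=t(*a);b=s(*b)
    print(k,tri(ray('top',a),ray('side',b)),onplane('top',a,z)[:2],onplane('side',b,z)[:2])
```

```text
A (array([0.44437349, 0.23223835, 0.04871812]), np.float64(0.003024943775541793)) [0.44282486 0.23233718] [0.4458618  0.23209762]
B (array([ 0.43026327, -0.26813424,  0.04284091]), np.float64(0.0006787727808290846)) [ 0.42913296 -0.26702506] [ 0.43071307 -0.2601581 ]
dish (array([0.44600303, 0.01766249, 0.00698779]), np.float64(0.001755067652818878)) [0.44415755 0.01711508] [0.44684079 0.02352724]
L (array([0.58569841, 0.15659075, 0.07107203]), np.float64(0.0005115421486658377)) [0.58517164 0.15637739] [0.58576577 0.15721435]
Rt (array([ 0.6311489 , -0.07916457,  0.06920482]), np.float64(0.00108592661505138)) [ 0.63080763 -0.07920573] [ 0.62982598 -0.07591925]
```

The intended dish is the one at top px (289,209), side px (319,251). The other dishes, at top px (346,255), (405,282) and (459,260), all lie further to the robot's right. The target has y = +0.017, the largest of the four, and the enlarged crop confirms it. The castings are at top px (201,209) and (401,211), and the pans at (231,151) and (324,132). I'll start with casting A.

Request:
{"name": "send_rows", "arguments": {
  "series": [
    {"dx":2.4,"dy":-2.9,"fingers":0},
    {"dx":2.4,"dy":-2.9},
    {"dx":2.4,"dy":-2.9},
    {"dx":2.4,"dy":-2.9},
    {"dx":2.4,"dy":-2.9},
    {"dx":2.4,"dy":-2.9},
    {"dx":2.4,"dy":-2.9},
    {"dx":2.4,"dy":-2.9},
    {"dx":2.4,"dy":-2.9},
    {"dx":2.4,"dy":-2.9},
    {"dx":2.4,"dy":-2.9},
    {"dx":1.5,"dy":-1.5},
    {"dx":0,"dy":0}
  ],
  "newtons": 25
}}

```text
schema error: expected keys wx, wy, wz, dx, dy, dz, fingers
```

Request:
{"name": "send_rows", "arguments": {
  "series": [
    {"wx":0,"wy":0,"wz":0,"dx":2.4,"dy":-2.9,"dz":0,"fingers":0},
    {"wx":0,"wy":0,"wz":0,"dx":2.4,"dy":-2.9,"dz":0,"fingers":0},
    {"wx":0,"wy":0,"wz":0,"dx":2.4,"dy":-2.9,"dz":0,"fingers":0},
    {"wx":0,"wy":0,"wz":0,"dx":2.4,"dy":-2.9,"dz":0,"fingers":0},
    {"wx":0,"wy":0,"wz":0,"dx":2.4,"dy":-2.9,"dz":0,"fingers":0},
    {"wx":0,"wy":0,"wz":0,"dx":2.4,"dy":-2.9,"dz":0,"fingers":0},
    {"wx":0,"wy":0,"wz":0,"dx":2.4,"dy":-2.9,"dz":0,"fingers":0},
    {"wx":0,"wy":0,"wz":0,"dx":2.4,"dy":-2.9,"dz":0,"fingers":0},
    {"wx":0,"wy":0,"wz":0,"dx":2.4,"dy":-2.9,"dz":0,"fingers":0},
    {"wx":0,"wy":0,"wz":0,"dx":2.4,"dy":-2.9,"dz":0,"fingers":0},
    {"wx":0,"wy":0,"wz":0,"dx":0,"dy":0,"dz":0,"fingers":0}
  ],
  "newtons": 25
}}

```text
t: 1.02
tool_pos: [0.389, 0.2753, 0.2109]
orientation: [-0.374, -3.114, 0.016]
force: [0.3, 0.0, -0.4]
opening: 0.0929
```

Request:
{"name": "send_rows", "arguments": {
  "series": [
    {"wx":0,"wy":0,"wz":0,"dx":3.0,"dy":-2.3,"dz":-1,"fingers":0},
    {"wx":0,"wy":0,"wz":0,"dx":2.5,"dy":-2.0,"dz":-1,"fingers":0},
    {"wx":0,"wy":0,"wz":0,"dx":0,"dy":0,"dz":0,"fingers":0},
    {"wx":0,"wy":0,"wz":0,"dx":0,"dy":0,"dz":0,"fingers":0}
  ]
}}

```text
t: 1.35
tool_pos: [0.444, 0.2307, 0.1903]
orientation: [-0.381, -3.113, 0.015]
force: [-0.6, 0.2, 0.2]
opening: 0.093
```

```bash
cat > snap.py <<'E'
import sys
from h import *
st=robot.read_state(); n=sys.argv[1]; cv2.imwrite(f'pics/{n}.png',robot.read_camera('wrist')[...,::-1]); np.save(f'pics/{n}.npy',np.r_[st['tool_pos'],st['orientation']]); print(st['t'],st['tool_pos'],st['orientation'])
E
python3 snap.py w1
```

```text
1.35 [0.44401811 0.23074578 0.19034678] [-0.38065073 -3.11258725  0.01485768]
```

View pics/w1.png

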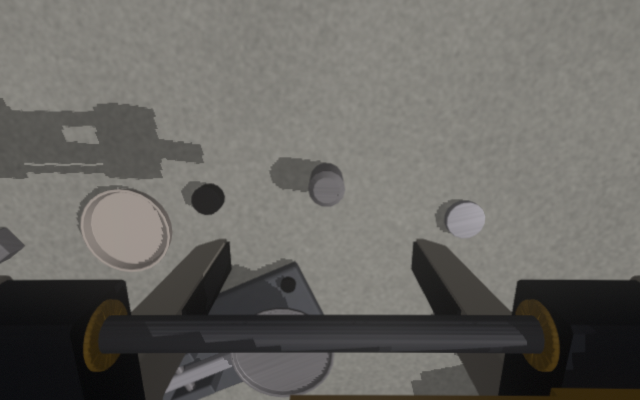

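The wrist view shows casting A's top face at about px (327,188), the dish rim centred at (126,229), and the left pan at (282,350).

Run:
```python
from h import *
a=np.load('pics/w1.npy');st=dict(tool_pos=a[:3],orientation=a[3:])
for uv,z in [((327,188),.05),((126,229),.013),((282,350),.072)]: print(onplane('wrist',uv,z,st=st))
T=tw(st);print(T[:3,:3].round(3))
```

```text
[0.44420703 0.23506426 0.05      ]
[0.44606271 0.01977103 0.013     ]
[0.58345246 0.15671758 0.072     ]
[[-0.971  0.241 -0.007]
 [ 0.241  0.97  -0.009]
 [ 0.005 -0.01  -1.   ]]
```

Request:
{"name": "send_rows", "arguments": {
  "series": [
    {"wx":0,"wy":0,"wz":0,"dx":0,"dy":0.3,"dz":-3,"fingers":0},
    {"wx":0,"wy":0,"wz":0,"dx":0,"dy":0,"dz":-4,"fingers":0},
    {"wx":0,"wy":0,"wz":0,"dx":0,"dy":0,"dz":-4,"fingers":0},
    {"wx":0,"wy":0,"wz":0,"dx":0,"dy":0,"dz":-3,"fingers":0},
    {"wx":0,"wy":0,"wz":0,"dx":0,"dy":0,"dz":-2,"fingers":0},
    {"wx":0,"wy":0,"wz":0,"dx":0,"dy":0,"dz":-1,"fingers":0},
    {"wx":0,"wy":0,"wz":0,"dx":0,"dy":0,"dz":0,"fingers":0}
  ]
}}

```text
t: 1.98
tool_pos: [0.4398, 0.2412, 0.0184]
orientation: [0.37, 3.12, -0.007]
force: [-0.7, -0.3, 0.1]
opening: 0.0928
```

Request:
{"name": "send_rows", "arguments": {
  "series": [
    {"wx":0,"wy":0,"wz":0,"dx":0.4,"dy":-0.7,"dz":-0.4,"fingers":0},
    {"wx":0,"wy":0,"wz":0,"dx":0,"dy":0,"dz":0,"fingers":255},
    {"wx":0,"wy":0,"wz":0,"dx":0,"dy":0,"dz":0,"fingers":255},
    {"wx":0,"wy":0,"wz":0,"dx":0,"dy":0,"dz":0,"fingers":255},
    {"wx":0,"wy":0,"wz":0,"dx":0,"dy":0,"dz":0,"fingers":255},
    {"wx":0,"wy":0,"wz":0,"dx":0,"dy":0,"dz":0,"fingers":255},
    {"wx":0,"wy":0,"wz":0,"dx":0,"dy":0,"dz":0,"fingers":255},
    {"wx":0,"wy":0,"wz":0,"dx":0,"dy":0,"dz":0,"fingers":255}
  ]
}}

```text
t: 2.65
tool_pos: [0.4493, 0.2372, 0.0225]
orientation: [0.366, 3.109, 0.003]
force: [0.7, 0.4, -0.3]
opening: 0.0509
```

Request:
{"name": "send_rows", "arguments": {
  "series": [
    {"wx":0,"wy":0,"wz":0,"dx":-0.4,"dy":-0.2,"dz":-0.7,"fingers":255},
    {"wx":0,"wy":0,"wz":0,"dx":0,"dy":0,"dz":0,"fingers":255},
    {"wx":0,"wy":0,"wz":0,"dx":0,"dy":0,"dz":0,"fingers":255},
    {"wx":0,"wy":0,"wz":0,"dx":0,"dy":0,"dz":0,"fingers":255},
    {"wx":0,"wy":0,"wz":0,"dx":0,"dy":0,"dz":0,"fingers":255}
  ]
}}

```text
t: 3.07
tool_pos: [0.4458, 0.2349, 0.0157]
orientation: [0.366, 3.108, 0.004]
force: [0.3, 0.5, 1.1]
opening: 0.0329
```

Run:
```python
from h import *
s=robot.read_state()
for k in('t','tool_pos','orientation','opening','force'):print(s[k])
```

```text
3.0667
[0.44577391 0.23487145 0.01572301]
[0.36593669 3.10759198 0.00354121]
0.03286311924154028
[0.29949303 0.48557799 1.09334268]
```

Request:
{"name": "send_rows", "arguments": {
  "series": [
    {"wx":0,"wy":0,"wz":0,"dx":0,"dy":0,"dz":1,"fingers":255},
    {"wx":0,"wy":0,"wz":0,"dx":0,"dy":0,"dz":3,"fingers":255},
    {"wx":0,"wy":0,"wz":0,"dx":0,"dy":0,"dz":4,"fingers":255},
    {"wx":0,"wy":0,"wz":0,"dx":0,"dy":0,"dz":4,"fingers":255},
    {"wx":0,"wy":0,"wz":0,"dx":2,"dy":-1,"dz":0,"fingers":255},
    {"wx":0,"wy":0,"wz":0,"dx":3,"dy":-1.7,"dz":0,"fingers":255},
    {"wx":0,"wy":0,"wz":0,"dx":3,"dy":-1.7,"dz":0,"fingers":255},
    {"wx":0,"wy":0,"wz":0,"dx":3,"dy":-1.7,"dz":0,"fingers":255},
    {"wx":0,"wy":0,"wz":0,"dx":2,"dy":-1.2,"dz":0,"fingers":255},
    {"wx":0,"wy":0,"wz":0,"dx":0,"dy":0,"dz":0,"fingers":255}
  ]
}}

```text
t: 3.9
tool_pos: [0.5732, 0.1575, 0.1437]
orientation: [0.358, 3.116, -0.003]
force: [0.1, -0.2, -2.6]
opening: 0.0327
```

Request:
{"name": "send_rows", "arguments": {
  "series": [
    {"wx":0,"wy":0,"wz":0,"dx":1.2,"dy":0,"dz":-2,"fingers":255},
    {"wx":0,"wy":0,"wz":0,"dx":0,"dy":0,"dz":-2,"fingers":255},
    {"wx":0,"wy":0,"wz":0,"dx":0,"dy":0,"dz":-1,"fingers":255},
    {"wx":0,"wy":0,"wz":0,"dx":0,"dy":0,"dz":0,"fingers":255}
  ]
}}

```text
t: 4.23
tool_pos: [0.5857, 0.1566, 0.0937]
orientation: [0.363, 3.116, -0.002]
force: [-0.5, 0.8, -2.8]
opening: 0.0328
```

```bash
python3 snap.py w2
python3 - <<'E'
from plant import robot; import cv2
cv2.imwrite('pics/s2.png',robot.read_camera('side')[150:350,150:400,::-1].repeat(3,0).repeat(3,1))
E
```

```text
4.2333 [0.58571265 0.15662745 0.09371009] [ 3.62908202e-01  3.11601742e+00 -1.99300940e-03]
```

View pics/s2.png

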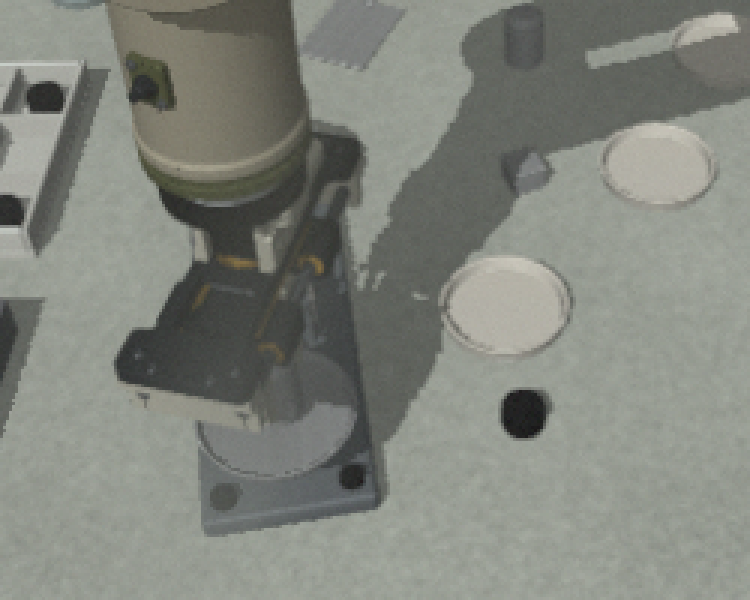

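View pics/w2.png

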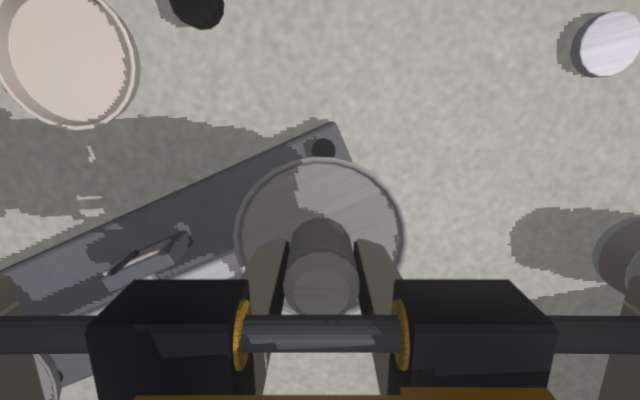

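Casting A hangs over the left pan, held between the pads, with the pan rim spanning px 236–404. Next I press it gently down to the pan's stop.

Request:
{"name": "send_rows", "arguments": {
  "series": [
    {"wx":0,"wy":0,"wz":0,"dx":0,"dy":0,"dz":-0.6,"fingers":255},
    {"wx":0,"wy":0,"wz":0,"dx":0,"dy":0,"dz":-0.4,"fingers":255},
    {"wx":0,"wy":0,"wz":0,"dx":0,"dy":0,"dz":-0.3,"fingers":255},
    {"wx":0,"wy":0,"wz":0,"dx":0,"dy":0,"dz":-0.3,"fingers":255},
    {"wx":0,"wy":0,"wz":0,"dx":0,"dy":0,"dz":-0.3,"fingers":255},
    {"wx":0,"wy":0,"wz":0,"dx":0,"dy":0,"dz":0,"fingers":255}
  ]
}}

```text
t: 4.83
tool_pos: [0.5878, 0.1587, 0.0801]
orientation: [0.358, 3.109, 0.002]
force: [-0.3, -0.3, -3.9]
opening: 0.0331
```

Request:
{"name": "send_rows", "arguments": {
  "series": [
    {"wx":0,"wy":0,"wz":0,"dx":-0.2,"dy":-0.2,"dz":-0.4,"fingers":255},
    {"wx":0,"wy":0,"wz":0,"dx":0,"dy":0,"dz":-0.3,"fingers":255},
    {"wx":0,"wy":0,"wz":0,"dx":0,"dy":0,"dz":-0.2,"fingers":255},
    {"wx":0,"wy":0,"wz":0,"dx":0,"dy":0,"dz":0,"fingers":255},
    {"wx":0,"wy":0,"wz":0,"dx":0,"dy":0,"dz":0,"fingers":255}
  ]
}}

```text
t: 5.25
tool_pos: [0.5872, 0.1567, 0.0726]
orientation: [0.358, 3.105, 0.004]
force: [-0.4, 0.4, -2.3]
opening: 0.0329
```

Request:
{"name": "send_rows", "arguments": {
  "series": [
    {"wx":0,"wy":0,"wz":0,"dx":-0.1,"dy":0,"dz":-0.3,"fingers":255},
    {"wx":0,"wy":0,"wz":0,"dx":0,"dy":0,"dz":0,"fingers":255},
    {"wx":0,"wy":0,"wz":0,"dx":0,"dy":0,"dz":0,"fingers":255}
  ]
}}

```text
t: 5.5
tool_pos: [0.5887, 0.1566, 0.0732]
orientation: [0.358, 3.099, 0.005]
force: [0.7, 0.3, -1.0]
opening: 0.0327
```

```bash
python3 snap.py w3
```

```text
5.5 [0.58871066 0.1565801  0.07323687] [0.35797447 3.09944003 0.005138  ]
```

View pics/w3.png

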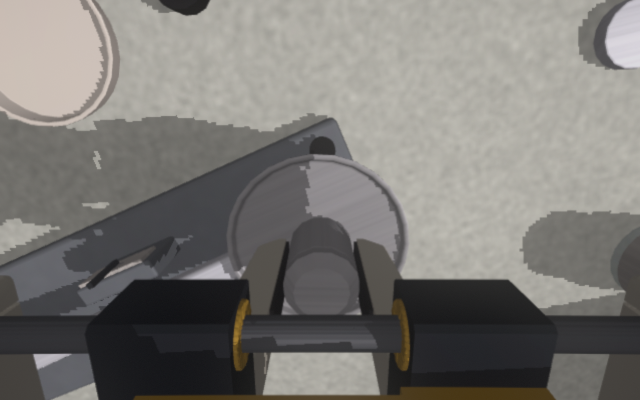

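Request:
{"name": "send_rows", "arguments": {
  "series": [
    {"wx":0,"wy":0,"wz":0,"dx":-0.2,"dy":0,"dz":-0.3,"fingers":255},
    {"wx":0,"wy":0,"wz":0,"dx":0,"dy":0,"dz":-0.2,"fingers":255},
    {"wx":0,"wy":0,"wz":0,"dx":0,"dy":0,"dz":0,"fingers":255}
  ]
}}

```text
t: 5.8
tool_pos: [0.5895, 0.1565, 0.0727]
orientation: [0.358, 3.093, 0.006]
force: [-1.1, 0.1, -2.4]
opening: 0.0324
```

Request:
{"name": "send_rows", "arguments": {
  "series": [
    {"wx":0,"wy":0,"wz":0,"dx":0,"dy":0,"dz":0,"fingers":100},
    {"wx":0,"wy":0,"wz":0,"dx":0,"dy":0,"dz":0,"fingers":100},
    {"wx":0,"wy":0,"wz":0,"dx":0,"dy":0,"dz":0,"fingers":100},
    {"wx":0,"wy":0,"wz":0,"dx":0,"dy":0,"dz":0,"fingers":100},
    {"wx":0,"wy":0,"wz":0,"dx":0,"dy":0,"dz":0,"fingers":100}
  ]
}}

```text
t: 6.22
tool_pos: [0.589, 0.1565, 0.0713]
orientation: [0.358, 3.094, 0.006]
force: [0.2, -0.3, 0.1]
opening: 0.056
```

```bash
python3 snap.py w4
```

```text
6.2167 [0.58897097 0.1565093  0.07128494] [0.35752626 3.09378945 0.00624926]
```

View pics/w4.png

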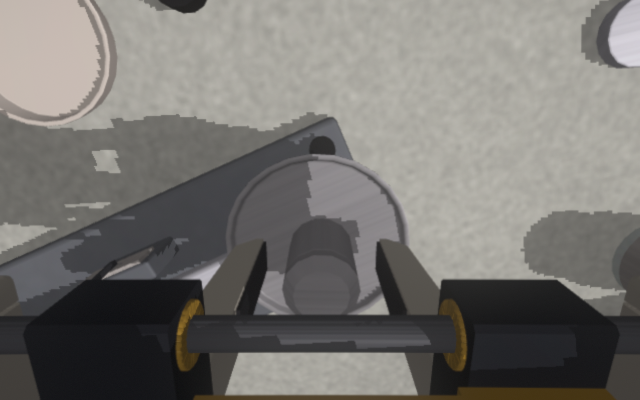

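Request:
{"name": "send_rows", "arguments": {
  "series": [
    {"wx":0,"wy":0,"wz":0,"dx":0,"dy":0,"dz":2,"fingers":60},
    {"wx":0,"wy":0.013,"wz":0,"dx":0,"dy":0,"dz":3,"fingers":0},
    {"wx":0,"wy":0.013,"wz":0,"dx":0,"dy":0,"dz":4,"fingers":0},
    {"wx":0,"wy":0,"wz":0,"dx":0,"dy":0,"dz":3,"fingers":0},
    {"wx":0,"wy":0,"wz":0,"dx":-1.3,"dy":-3.5,"dz":0,"fingers":0},
    {"wx":0,"wy":0,"wz":0,"dx":-1.3,"dy":-3.5,"dz":0,"fingers":0},
    {"wx":0,"wy":0,"wz":0,"dx":-1.3,"dy":-3.5,"dz":0,"fingers":0},
    {"wx":0,"wy":0,"wz":0,"dx":-1.3,"dy":-3.5,"dz":0,"fingers":0},
    {"wx":0,"wy":0,"wz":0,"dx":-1.3,"dy":-3.5,"dz":0,"fingers":0},
    {"wx":0,"wy":0,"wz":0,"dx":-1.3,"dy":-3.5,"dz":0,"fingers":0},
    {"wx":0,"wy":0,"wz":0,"dx":-1.3,"dy":-3.5,"dz":0,"fingers":0},
    {"wx":0,"wy":0,"wz":0,"dx":-1.3,"dy":-3.5,"dz":0,"fingers":0},
    {"wx":0,"wy":0,"wz":0,"dx":-1.3,"dy":-3.5,"dz":0,"fingers":0},
    {"wx":0,"wy":0,"wz":0,"dx":-1.3,"dy":-3.5,"dz":0,"fingers":0},
    {"wx":0,"wy":0,"wz":0,"dx":-1.3,"dy":-3.5,"dz":0,"fingers":0},
    {"wx":0,"wy":0,"wz":0,"dx":0,"dy":0,"dz":0,"fingers":0}
  ]
}}

```text
t: 7.6
tool_pos: [0.4337, -0.2419, 0.1947]
orientation: [0.348, 3.122, -0.005]
force: [0.3, 0.2, 0.0]
opening: 0.0933
```

```bash
python3 snap.py w5
python3 - <<'E'
from plant import robot; import cv2
cv2.imwrite('pics/s5.png',robot.read_camera('side')[100:360,150:400,::-1].repeat(2,0).repeat(2,1))
E
```

```text
7.6 [ 0.43372256 -0.24193197  0.19472284] [ 0.34768936  3.12185884 -0.00459366]
```

View pics/s5.png

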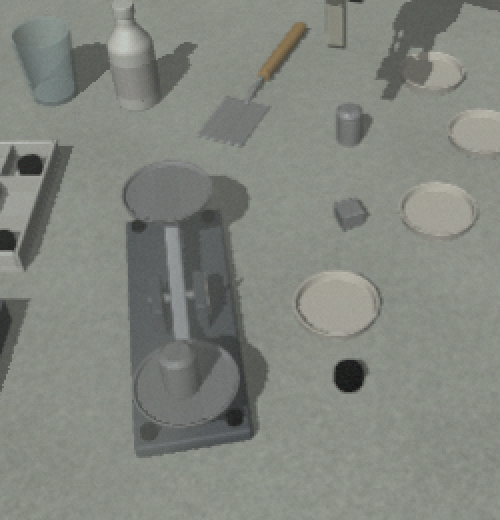

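View pics/w5.png

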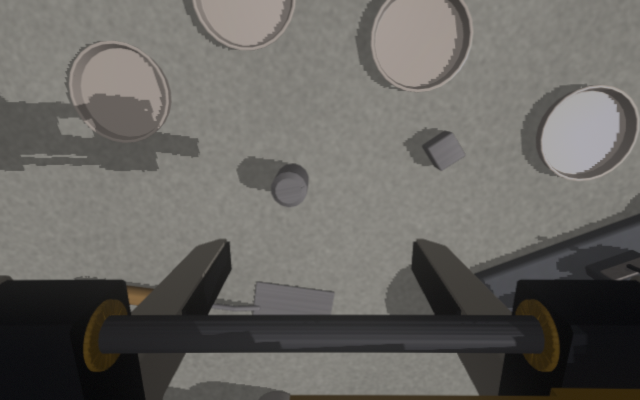

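A stands on the left pan, which has sunk to its stop (s5). B's top face is at wrist px (291,188).

Run:
```python
from h import *
a=np.load('pics/w5.npy');st=dict(tool_pos=a[:3],orientation=a[3:])
print(onplane('wrist',(291,188),.05,st=st)-a[:3])
# A on pan in side crop s5 : top face (176,352), pan rim centre (187,382)
for uv,z in [((176,352),.107),((187,382),.061),((168,192),.087)]: print(onplane('side',(uv[0]/2+150,uv[1]/2+100),z))
```

```text
[-0.00501335 -0.02695236 -0.14472284]
[0.58838521 0.16051016 0.107     ]
[0.58430048 0.15917471 0.061     ]
[ 0.62836593 -0.07141603  0.087     ]
```

Request:
{"name": "send_rows", "arguments": {
  "series": [
    {"wx":0,"wy":0,"wz":0,"dx":-0.5,"dy":-2.7,"dz":-2,"fingers":0},
    {"wx":0,"wy":0,"wz":0,"dx":0,"dy":0,"dz":-4,"fingers":0},
    {"wx":0,"wy":0,"wz":0,"dx":0,"dy":0,"dz":-3,"fingers":0},
    {"wx":0,"wy":0,"wz":0,"dx":0,"dy":0,"dz":-3,"fingers":0},
    {"wx":0,"wy":0,"wz":0,"dx":0,"dy":0,"dz":-1,"fingers":0},
    {"wx":0,"wy":0,"wz":0,"dx":0,"dy":0,"dz":0,"fingers":0}
  ]
}}

```text
t: 8.2
tool_pos: [0.4357, -0.2599, 0.0635]
orientation: [0.335, 3.115, -0.002]
force: [-0.8, 0.2, -0.1]
opening: 0.0931
```

Request:
{"name": "send_rows", "arguments": {
  "series": [
    {"wx":0,"wy":0,"wz":0,"dx":-0.7,"dy":-0.9,"dz":-2,"fingers":0},
    {"wx":0,"wy":0,"wz":0,"dx":0,"dy":0,"dz":-2,"fingers":0},
    {"wx":0,"wy":0,"wz":0,"dx":0,"dy":0,"dz":-0.8,"fingers":0},
    {"wx":0,"wy":0,"wz":0,"dx":0,"dy":0,"dz":0,"fingers":0}
  ]
}}

```text
t: 8.53
tool_pos: [0.4333, -0.267, 0.0193]
orientation: [0.326, 3.111, -0.004]
force: [0.5, 0.4, 0.3]
opening: 0.0931
```

Request:
{"name": "send_rows", "arguments": {
  "series": [
    {"wx":0,"wy":0.012,"wz":0,"dx":-0.5,"dy":-0.2,"dz":-0.4,"fingers":255},
    {"wx":0,"wy":0,"wz":0,"dx":0,"dy":0,"dz":0,"fingers":255},
    {"wx":0,"wy":0,"wz":0,"dx":0,"dy":0,"dz":0,"fingers":255},
    {"wx":0,"wy":0,"wz":0,"dx":0,"dy":0,"dz":0,"fingers":255},
    {"wx":0,"wy":0,"wz":0,"dx":0,"dy":0,"dz":0,"fingers":255}
  ]
}}

```text
t: 8.95
tool_pos: [0.4322, -0.2705, 0.0215]
orientation: [0.323, 3.118, -0.012]
force: [0.1, 0.4, -1.2]
opening: 0.0644
```

Request:
{"name": "send_rows", "arguments": {
  "series": [
    {"wx":0,"wy":0,"wz":0,"dx":-0.3,"dy":0.1,"dz":-0.6,"fingers":255},
    {"wx":0,"wy":0,"wz":0,"dx":0,"dy":0,"dz":0,"fingers":255},
    {"wx":0,"wy":0,"wz":0,"dx":0,"dy":0,"dz":0,"fingers":255},
    {"wx":0,"wy":0,"wz":0,"dx":0,"dy":0,"dz":0,"fingers":255},
    {"wx":0,"wy":0,"wz":0,"dx":0,"dy":0,"dz":0,"fingers":255},
    {"wx":0,"wy":0,"wz":0,"dx":0,"dy":0,"dz":0,"fingers":255},
    {"wx":0,"wy":0,"wz":0,"dx":0,"dy":0,"dz":0,"fingers":255},
    {"wx":0,"wy":0,"wz":0,"dx":0,"dy":0,"dz":0,"fingers":255}
  ]
}}

```text
t: 9.62
tool_pos: [0.4297, -0.2706, 0.0166]
orientation: [0.324, 3.115, -0.015]
force: [0.2, -1.2, 0.2]
opening: 0.0335
```

Request:
{"name": "send_rows", "arguments": {
  "series": [
    {"wx":0,"wy":0,"wz":0,"dx":0,"dy":0,"dz":1,"fingers":255},
    {"wx":0,"wy":0,"wz":0,"dx":0,"dy":0,"dz":3,"fingers":255},
    {"wx":0,"wy":0,"wz":0,"dx":0,"dy":0,"dz":4,"fingers":255},
    {"wx":0,"wy":0,"wz":0,"dx":0,"dy":0,"dz":4,"fingers":255},
    {"wx":0,"wy":0,"wz":0,"dx":0,"dy":0,"dz":3,"fingers":255},
    {"wx":0,"wy":0,"wz":0,"dx":2.5,"dy":2.4,"dz":0,"fingers":255},
    {"wx":0,"wy":0,"wz":0,"dx":2.5,"dy":2.4,"dz":0,"fingers":255},
    {"wx":0,"wy":0,"wz":0,"dx":2.5,"dy":2.4,"dz":0,"fingers":255},
    {"wx":0,"wy":0,"wz":0,"dx":2.5,"dy":2.4,"dz":0,"fingers":255},
    {"wx":0,"wy":0,"wz":0,"dx":2.5,"dy":2.4,"dz":0,"fingers":255},
    {"wx":0,"wy":0,"wz":0,"dx":2.5,"dy":2.4,"dz":0,"fingers":255},
    {"wx":0,"wy":0,"wz":0,"dx":2.5,"dy":2.4,"dz":0,"fingers":255},
    {"wx":0,"wy":0,"wz":0,"dx":1.5,"dy":1.4,"dz":0,"fingers":255},
    {"wx":0,"wy":0,"wz":0,"dx":0,"dy":0,"dz":0,"fingers":255}
  ]
}}

```text
t: 10.78
tool_pos: [0.6187, -0.0739, 0.1773]
orientation: [0.334, 3.123, -0.004]
force: [0.7, 0.1, -2.9]
opening: 0.0334
```

Request:
{"name": "send_rows", "arguments": {
  "series": [
    {"wx":0,"wy":0,"wz":0,"dx":1.2,"dy":-0.4,"dz":-3,"fingers":255},
    {"wx":0,"wy":0,"wz":0,"dx":0,"dy":0,"dz":-2.5,"fingers":255},
    {"wx":0,"wy":0,"wz":0,"dx":0,"dy":0,"dz":-1,"fingers":255},
    {"wx":0,"wy":0,"wz":0,"dx":0,"dy":0,"dz":0,"fingers":255}
  ]
}}

```text
t: 11.12
tool_pos: [0.6312, -0.076, 0.1124]
orientation: [0.327, 3.123, -0.004]
force: [-0.2, 0.7, -3.0]
opening: 0.0332
```

```bash
python3 snap.py w6
```

```text
11.1167 [ 0.63123466 -0.07600346  0.11242799] [ 0.32713775  3.12326654 -0.00366294]
```

View pics/w6.png

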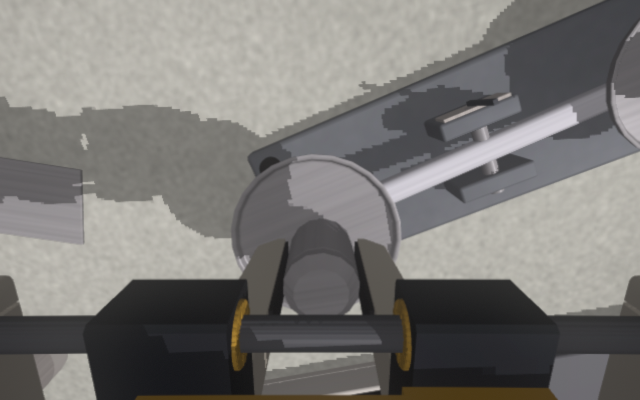

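B is centred over the right pan, whose rim spans px 232–401. I'll lower it to contact.

Request:
{"name": "send_rows", "arguments": {
  "series": [
    {"wx":0,"wy":0,"wz":0,"dx":0,"dy":-0.2,"dz":-0.6,"fingers":255},
    {"wx":0,"wy":0,"wz":0,"dx":0,"dy":0,"dz":-0.4,"fingers":255},
    {"wx":0,"wy":0,"wz":0,"dx":0,"dy":0,"dz":-0.3,"fingers":255},
    {"wx":0,"wy":0,"wz":0,"dx":0,"dy":0,"dz":0,"fingers":255},
    {"wx":0,"wy":0,"wz":0,"dx":0,"dy":0,"dz":0,"fingers":255}
  ]
}}

```text
t: 11.58
tool_pos: [0.6325, -0.0804, 0.1048]
orientation: [0.33, 3.117, -0.005]
force: [0.3, 0.6, -3.0]
opening: 0.0335
```

Request:
{"name": "send_rows", "arguments": {
  "series": [
    {"wx":0,"wy":0,"wz":0,"dx":-0.1,"dy":0,"dz":-0.4,"fingers":255},
    {"wx":0,"wy":0,"wz":0,"dx":0,"dy":0,"dz":-0.2,"fingers":255},
    {"wx":0,"wy":0,"wz":0,"dx":0,"dy":0,"dz":0,"fingers":255}
  ]
}}

```text
t: 11.83
tool_pos: [0.6324, -0.0808, 0.1002]
orientation: [0.33, 3.114, -0.005]
force: [-0.2, 0.3, -2.0]
opening: 0.0339
```

Request:
{"name": "send_rows", "arguments": {
  "series": [
    {"wx":0,"wy":0,"wz":0,"dx":-0.1,"dy":0,"dz":-0.3,"fingers":255},
    {"wx":0,"wy":0,"wz":0,"dx":0,"dy":0,"dz":-0.2,"fingers":255},
    {"wx":0,"wy":0,"wz":0,"dx":0,"dy":0,"dz":0,"fingers":255}
  ]
}}

```text
t: 12.08
tool_pos: [0.6324, -0.0811, 0.0961]
orientation: [0.33, 3.111, -0.006]
force: [-0.6, -0.1, -0.5]
opening: 0.0332
```

Request:
{"name": "send_rows", "arguments": {
  "series": [
    {"wx":0,"wy":0,"wz":0,"dx":0,"dy":0,"dz":0,"fingers":100},
    {"wx":0,"wy":0,"wz":0,"dx":0,"dy":0,"dz":0,"fingers":100},
    {"wx":0,"wy":0,"wz":0,"dx":0,"dy":0,"dz":0,"fingers":100},
    {"wx":0,"wy":0,"wz":0,"dx":0,"dy":0,"dz":0,"fingers":100},
    {"wx":0,"wy":0,"wz":0,"dx":0,"dy":0,"dz":2,"fingers":60},
    {"wx":0,"wy":0,"wz":0,"dx":0,"dy":0,"dz":3,"fingers":0},
    {"wx":0,"wy":0.02,"wz":0,"dx":0,"dy":0,"dz":4,"fingers":0},
    {"wx":0,"wy":0,"wz":0,"dx":0,"dy":0,"dz":2,"fingers":0},
    {"wx":0,"wy":0,"wz":0,"dx":-4,"dy":0,"dz":0,"fingers":0},
    {"wx":0,"wy":0,"wz":0,"dx":-4,"dy":0,"dz":0,"fingers":0},
    {"wx":0,"wy":0,"wz":0,"dx":-4,"dy":0,"dz":0,"fingers":0},
    {"wx":0,"wy":0,"wz":0,"dx":-4,"dy":0,"dz":0,"fingers":0},
    {"wx":0,"wy":0,"wz":0,"dx":0,"dy":0,"dz":0,"fingers":0},
    {"wx":0,"wy":0,"wz":0,"dx":0,"dy":0,"dz":0,"fingers":0},
    {"wx":0,"wy":0,"wz":0,"dx":0,"dy":0,"dz":0,"fingers":0},
    {"wx":0,"wy":0,"wz":0,"dx":0,"dy":0,"dz":0,"fingers":0},
    {"wx":0,"wy":0,"wz":0,"dx":0,"dy":0,"dz":0,"fingers":0},
    {"wx":0,"wy":0,"wz":0,"dx":0,"dy":0,"dz":0,"fingers":0},
    {"wx":0,"wy":0,"wz":0,"dx":0,"dy":0,"dz":0,"fingers":0}
  ]
}}

```text
t: 13.67
tool_pos: [0.4679, -0.08, 0.2079]
orientation: [-0.328, -3.114, 0.009]
force: [-0.3, 1.0, -0.1]
opening: 0.0926
```

```bash
cat > look.py <<'E'
import sys,cv2
from plant import robot
n=sys.argv[1]
cv2.imwrite(f'pics/s{n}.png',robot.read_camera('side')[120:360,150:400,::-1].repeat(2,0).repeat(2,1))
cv2.imwrite(f'pics/t{n}.png',robot.read_camera('top')[90:250,190:430,::-1].repeat(3,0).repeat(3,1))
print(robot.read_state()['t'])
E
python3 look.py 7
```

```text
13.7667
```

View pics/s7.png

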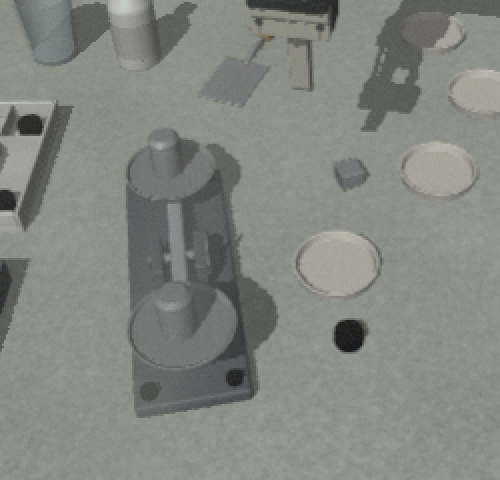

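View pics/t7.png

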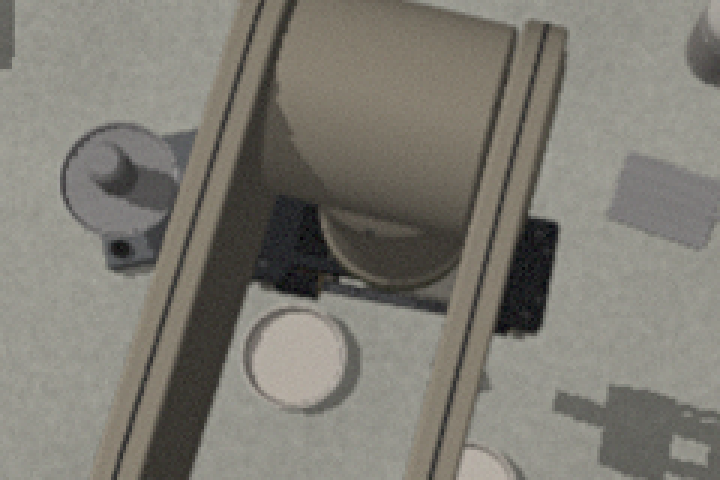

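In s7 the right pan has moved down (crop y 152 to 171) and the left one up (342 to 325), so B looks heavier. I'll wait for it to settle and check again.

Request:
{"name": "send_rows", "arguments": {
  "series": [
    {"wx":0,"wy":0,"wz":0,"dx":0,"dy":0,"dz":0,"fingers":0},
    {"wx":0,"wy":0,"wz":0,"dx":0,"dy":0,"dz":0,"fingers":0},
    {"wx":0,"wy":0,"wz":0,"dx":0,"dy":0,"dz":0,"fingers":0},
    {"wx":0,"wy":0,"wz":0,"dx":0,"dy":0,"dz":0,"fingers":0},
    {"wx":0,"wy":0,"wz":0,"dx":0,"dy":0,"dz":0,"fingers":0},
    {"wx":0,"wy":0,"wz":0,"dx":0,"dy":0,"dz":0,"fingers":0},
    {"wx":0,"wy":0,"wz":0,"dx":0,"dy":0,"dz":0,"fingers":0},
    {"wx":0,"wy":0,"wz":0,"dx":0,"dy":0,"dz":0,"fingers":0},
    {"wx":0,"wy":0,"wz":0,"dx":0,"dy":0,"dz":0,"fingers":0},
    {"wx":0,"wy":0,"wz":0,"dx":0,"dy":0,"dz":0,"fingers":0},
    {"wx":0,"wy":0,"wz":0,"dx":0,"dy":0,"dz":0,"fingers":0},
    {"wx":0,"wy":0,"wz":0,"dx":0,"dy":0,"dz":0,"fingers":0}
  ]
}}

```text
t: 14.77
tool_pos: [0.468, -0.08, 0.2073]
orientation: [-0.327, -3.113, 0.009]
force: [0.3, 0.3, -0.5]
opening: 0.0932
```

```bash
python3 look.py 8;python3 snap.py w8
python3 - <<'E'
from h import *
for z1,z2 in((.057,.083),(.083,.057)):
    for p,z in (((.5855,.1565),z1),((.6305,-.079),z2)):
        u,v=proj('side',(*p,z+.004)); print(z,((u-150)*2,(v-120)*2))
E
```

```text
14.8667
14.8667 [ 0.46802836 -0.07994847  0.20730218] [-0.32714429 -3.11276338  0.00855934]
0.057 (np.float64(186.02805688660794), np.float64(339.61383609718087))
0.083 (np.float64(166.95793527680746), np.float64(147.31330380833663))
0.083 (np.float64(182.56883455108016), np.float64(322.253525261308))
0.057 (np.float64(170.04901034351832), np.float64(164.8365756526182))
```

View pics/s8.png

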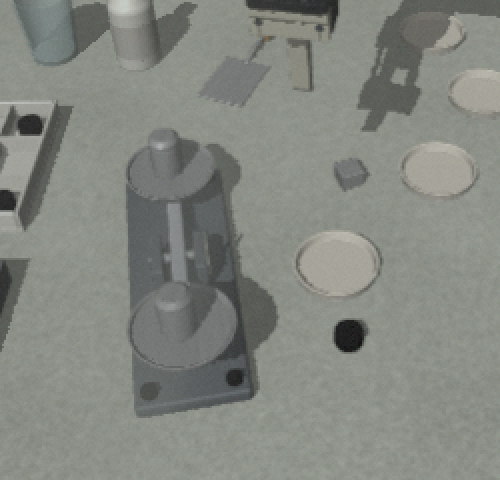

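View pics/w8.png

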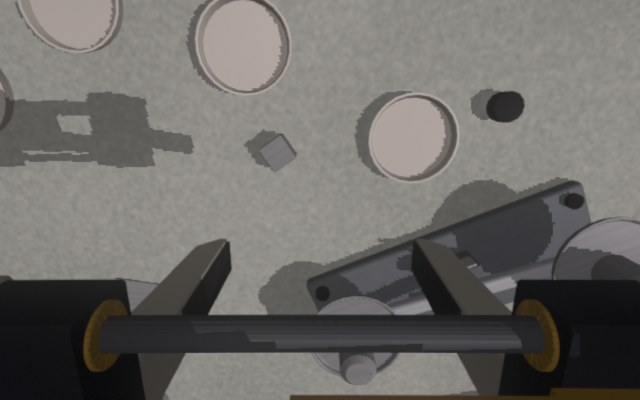

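The balance is settled. Both pans match the "right pan down" prediction (left at crop y 325, right at 171), and nothing changed over a second. B, on the right pan, is the heavier, and its top is at wrist px (358,368).

Run:
```python
from h import *
a=np.load('pics/w8.npy');st=dict(tool_pos=a[:3],orientation=a[3:])
print(onplane('wrist',(358,371),.107,st=st))
for uv in [(162,135)]: print(onplane('side',(uv[0]/2+150,uv[1]/2+120),.107))
for uv in [(175,290)]: print(onplane('side',(uv[0]/2+150,uv[1]/2+120),.133))
print(onplane('wrist',(413,137),.013,st=st))
```

```text
[ 0.63048877 -0.080669    0.107     ]
[ 0.63284873 -0.07644149  0.107     ]
[0.58638567 0.15693604 0.133     ]
[0.44641818 0.01867606 0.013     ]
```

Request:
{"name": "send_rows", "arguments": {
  "series": [
    {"wx":0,"wy":0,"wz":0,"dx":3.5,"dy":0,"dz":0,"fingers":0},
    {"wx":0,"wy":0,"wz":0,"dx":3.5,"dy":0,"dz":0,"fingers":0},
    {"wx":0,"wy":0,"wz":0,"dx":3.5,"dy":0,"dz":0,"fingers":0},
    {"wx":0,"wy":0,"wz":0,"dx":3.5,"dy":0,"dz":0,"fingers":0},
    {"wx":0,"wy":0,"wz":0,"dx":2.3,"dy":0,"dz":0,"fingers":0},
    {"wx":0,"wy":0,"wz":0,"dx":0,"dy":0,"dz":0,"fingers":0}
  ]
}}

```text
t: 15.42
tool_pos: [0.6343, -0.0791, 0.2041]
orientation: [-0.329, -3.109, 0.008]
force: [0.2, -0.6, -0.3]
opening: 0.0928
```

Request:
{"name": "send_rows", "arguments": {
  "series": [
    {"wx":0,"wy":-0.015,"wz":0,"dx":-0.3,"dy":-0.1,"dz":-2.5,"fingers":0},
    {"wx":0,"wy":0,"wz":0,"dx":0,"dy":0,"dz":-3.5,"fingers":0},
    {"wx":0,"wy":0,"wz":0,"dx":0,"dy":0,"dz":-3,"fingers":0},
    {"wx":0,"wy":0,"wz":0,"dx":0,"dy":0,"dz":-2,"fingers":0},
    {"wx":0,"wy":0,"wz":0,"dx":0,"dy":0,"dz":0,"fingers":0}
  ]
}}

```text
t: 15.83
tool_pos: [0.6324, -0.0802, 0.0918]
orientation: [0.328, 3.12, -0.007]
force: [-1.2, -0.0, -1.6]
opening: 0.0925
```

Request:
{"name": "send_rows", "arguments": {
  "series": [
    {"wx":0,"wy":0,"wz":0,"dx":-0.1,"dy":0,"dz":-1.3,"fingers":0},
    {"wx":0,"wy":0,"wz":0,"dx":0,"dy":0,"dz":-0.4,"fingers":0},
    {"wx":0,"wy":0,"wz":0,"dx":0,"dy":0,"dz":0,"fingers":0}
  ]
}}

```text
t: 16.08
tool_pos: [0.6307, -0.0803, 0.0749]
orientation: [0.329, 3.12, -0.007]
force: [-0.8, -0.3, 1.4]
opening: 0.0927
```

```bash
python3 snap.py w9
```

```text
16.0833 [ 0.63066357 -0.08031099  0.07493422] [ 0.32853588  3.12008291 -0.0068125 ]
```

View pics/w9.png

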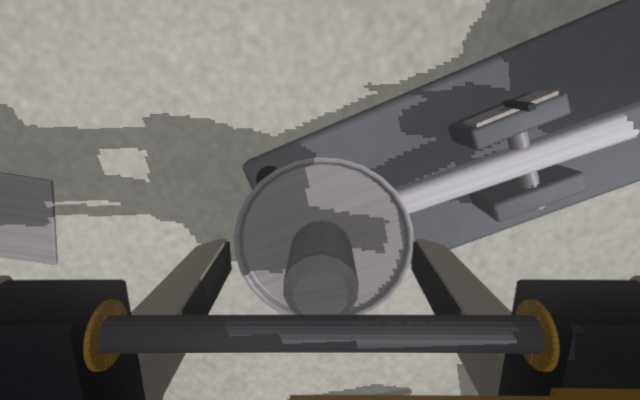

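B stands between the open pads at px (321,285), centred. Closing.

Request:
{"name": "send_rows", "arguments": {
  "series": [
    {"wx":0,"wy":0,"wz":0,"dx":0,"dy":0,"dz":0,"fingers":255},
    {"wx":0,"wy":0,"wz":0,"dx":0,"dy":0,"dz":0,"fingers":255},
    {"wx":0,"wy":0,"wz":0,"dx":0,"dy":0,"dz":0,"fingers":255},
    {"wx":0,"wy":0,"wz":0,"dx":0,"dy":0,"dz":0,"fingers":255},
    {"wx":0,"wy":0,"wz":0,"dx":0,"dy":0,"dz":0,"fingers":255},
    {"wx":0,"wy":0,"wz":0,"dx":0,"dy":0,"dz":0,"fingers":255},
    {"wx":0,"wy":0,"wz":0,"dx":0,"dy":0,"dz":0,"fingers":255},
    {"wx":0,"wy":0,"wz":0,"dx":0,"dy":0,"dz":0,"fingers":255},
    {"wx":0,"wy":0,"wz":0,"dx":0,"dy":0,"dz":0,"fingers":255},
    {"wx":0,"wy":0,"wz":0,"dx":0,"dy":0,"dz":0,"fingers":255},
    {"wx":0,"wy":0,"wz":0,"dx":0,"dy":0,"dz":0,"fingers":255},
    {"wx":0,"wy":0,"wz":0,"dx":0,"dy":0,"dz":0,"fingers":255},
    {"wx":0,"wy":0,"wz":0,"dx":0,"dy":0,"dz":0,"fingers":255}
  ]
}}

```text
t: 17.22
tool_pos: [0.635, -0.0813, 0.0823]
orientation: [0.327, 3.11, -0.009]
force: [-0.0, -1.0, 0.0]
opening: 0.0332
```

```bash
python3 snap.py w10
```

```text
17.2167 [ 0.63501562 -0.08125511  0.08234376] [ 0.32743685  3.10987862 -0.00853359]
```

View pics/w10.png

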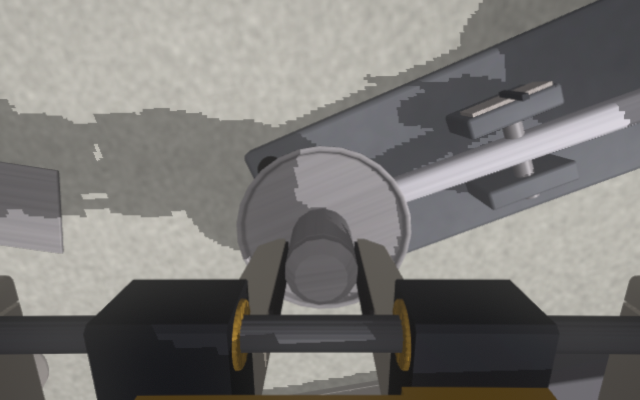

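Request:
{"name": "send_rows", "arguments": {
  "series": [
    {"wx":0,"wy":0,"wz":0,"dx":0,"dy":0,"dz":0.5,"fingers":255},
    {"wx":0,"wy":0,"wz":0,"dx":0,"dy":0,"dz":1.5,"fingers":255},
    {"wx":0,"wy":0,"wz":0,"dx":0,"dy":0,"dz":3,"fingers":255},
    {"wx":0,"wy":0,"wz":0,"dx":0,"dy":0,"dz":3,"fingers":255},
    {"wx":0,"wy":0,"wz":0,"dx":0,"dy":0,"dz":1,"fingers":255},
    {"wx":0,"wy":0,"wz":0,"dx":-1.5,"dy":0.8,"dz":0,"fingers":255},
    {"wx":0,"wy":0,"wz":0,"dx":-2.5,"dy":1.4,"dz":0,"fingers":255},
    {"wx":0,"wy":0,"wz":0,"dx":-2.5,"dy":1.4,"dz":0,"fingers":255},
    {"wx":0,"wy":0,"wz":0,"dx":-2.5,"dy":1.4,"dz":0,"fingers":255},
    {"wx":0,"wy":0,"wz":0,"dx":-2.5,"dy":1.4,"dz":0,"fingers":255},
    {"wx":0,"wy":0,"wz":0,"dx":-2.5,"dy":1.4,"dz":0,"fingers":255},
    {"wx":0,"wy":0,"wz":0,"dx":-2.5,"dy":1.4,"dz":0,"fingers":255},
    {"wx":0,"wy":0,"wz":0,"dx":-1,"dy":0.6,"dz":0,"fingers":255},
    {"wx":0,"wy":0,"wz":0,"dx":0,"dy":0,"dz":0,"fingers":255}
  ]
}}

```text
t: 18.43
tool_pos: [0.4456, 0.0204, 0.1645]
orientation: [-0.332, -3.124, 0.007]
force: [-0.4, -0.2, -2.3]
opening: 0.0333
```

```bash
python3 snap.py w11
```

```text
18.4333 [0.44563901 0.02043645 0.16445984] [-0.33208322 -3.12359257  0.00658475]
```

View pics/w11.png

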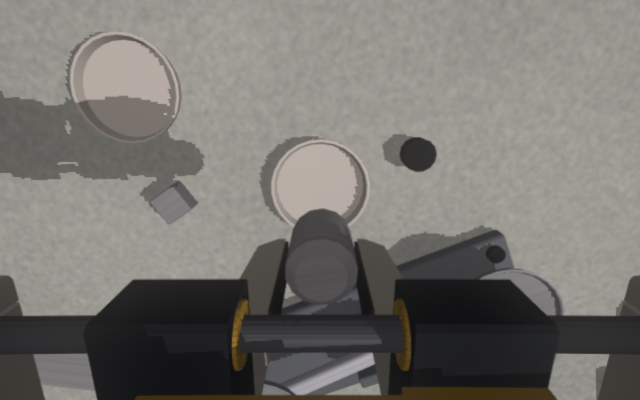

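B is held upright above the dish, whose rim is centred at about px (320,184). Going down.

Request:
{"name": "send_rows", "arguments": {
  "series": [
    {"wx":0,"wy":0,"wz":0,"dx":0,"dy":-0.2,"dz":-2,"fingers":255},
    {"wx":0,"wy":0,"wz":0,"dx":0,"dy":0,"dz":-3,"fingers":255},
    {"wx":0,"wy":0,"wz":0,"dx":0,"dy":0,"dz":-3,"fingers":255},
    {"wx":0,"wy":0,"wz":0,"dx":0,"dy":0,"dz":-2,"fingers":255},
    {"wx":0,"wy":0,"wz":0,"dx":0,"dy":0,"dz":-1,"fingers":255},
    {"wx":0,"wy":0,"wz":0,"dx":0,"dy":0,"dz":0,"fingers":255}
  ]
}}

```text
t: 18.98
tool_pos: [0.4517, 0.0151, 0.0514]
orientation: [0.332, 3.115, -0.008]
force: [0.2, 0.1, -3.3]
opening: 0.0337
```

Request:
{"name": "send_rows", "arguments": {
  "series": [
    {"wx":0,"wy":0,"wz":0,"dx":-0.6,"dy":0.4,"dz":-0.8,"fingers":255},
    {"wx":0,"wy":0,"wz":0,"dx":0,"dy":0,"dz":-0.6,"fingers":255},
    {"wx":0,"wy":0,"wz":0,"dx":0,"dy":0,"dz":-0.4,"fingers":255},
    {"wx":0,"wy":0,"wz":0,"dx":0,"dy":0,"dz":0,"fingers":255}
  ]
}}

```text
t: 19.32
tool_pos: [0.447, 0.0184, 0.0325]
orientation: [0.334, 3.115, -0.009]
force: [-0.1, -0.3, -3.9]
opening: 0.0336
```

Request:
{"name": "send_rows", "arguments": {
  "series": [
    {"wx":0,"wy":0,"wz":0,"dx":-0.1,"dy":0,"dz":-0.3,"fingers":255},
    {"wx":0,"wy":0,"wz":0,"dx":0,"dy":0,"dz":-0.2,"fingers":255},
    {"wx":0,"wy":0,"wz":0,"dx":0,"dy":0,"dz":0,"fingers":255}
  ]
}}

```text
t: 19.57
tool_pos: [0.4481, 0.0181, 0.0303]
orientation: [0.333, 3.111, -0.009]
force: [-0.2, 0.8, -2.7]
opening: 0.0334
```

Request:
{"name": "send_rows", "arguments": {
  "series": [
    {"wx":0,"wy":0,"wz":0,"dx":-0.1,"dy":0,"dz":-0.3,"fingers":255},
    {"wx":0,"wy":0,"wz":0,"dx":0,"dy":0,"dz":-0.2,"fingers":255},
    {"wx":0,"wy":0,"wz":0,"dx":0,"dy":0,"dz":0,"fingers":255}
  ]
}}

```text
t: 19.82
tool_pos: [0.4505, 0.0178, 0.0304]
orientation: [0.332, 3.105, -0.009]
force: [0.3, 0.9, -3.7]
opening: 0.0331
```

Request:
{"name": "send_rows", "arguments": {
  "series": [
    {"wx":0,"wy":0,"wz":0,"dx":0,"dy":0,"dz":0,"fingers":110},
    {"wx":0,"wy":0,"wz":0,"dx":0,"dy":0,"dz":0,"fingers":110},
    {"wx":0,"wy":0,"wz":0,"dx":0,"dy":0,"dz":0,"fingers":110},
    {"wx":0,"wy":0,"wz":0,"dx":0,"dy":0,"dz":0,"fingers":110},
    {"wx":0,"wy":0,"wz":0,"dx":0,"dy":0,"dz":0,"fingers":110},
    {"wx":0,"wy":0,"wz":0,"dx":0,"dy":0,"dz":1.5,"fingers":80},
    {"wx":0,"wy":0,"wz":0,"dx":0,"dy":0,"dz":3,"fingers":80},
    {"wx":0,"wy":0,"wz":0,"dx":0,"dy":0,"dz":4,"fingers":80},
    {"wx":0,"wy":0,"wz":0,"dx":0,"dy":0,"dz":4,"fingers":80},
    {"wx":0,"wy":0,"wz":0,"dx":0,"dy":-3,"dz":1,"fingers":80},
    {"wx":0,"wy":0,"wz":0,"dx":0,"dy":-4,"dz":0,"fingers":80},
    {"wx":0,"wy":0,"wz":0,"dx":0,"dy":-4,"dz":0,"fingers":80},
    {"wx":0,"wy":0,"wz":0,"dx":0,"dy":-4,"dz":0,"fingers":80},
    {"wx":0,"wy":0,"wz":0,"dx":0,"dy":-4,"dz":0,"fingers":80},
    {"wx":0,"wy":0,"wz":0,"dx":0,"dy":-3,"dz":0,"fingers":80},
    {"wx":0,"wy":0,"wz":0,"dx":0,"dy":0,"dz":0,"fingers":80},
    {"wx":0,"wy":0,"wz":0,"dx":0,"dy":0,"dz":0,"fingers":80}
  ]
}}

```text
t: 21.23
tool_pos: [0.4489, -0.2118, 0.1742]
orientation: [0.321, 3.098, -0.014]
force: [0.3, 0.6, 0.4]
opening: 0.0637
```

```bash
python3 look.py 12
```

```text
21.3333
```

View pics/s12.png

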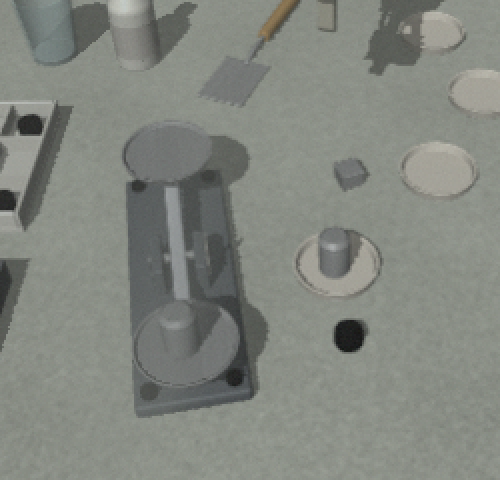

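View pics/t12.png

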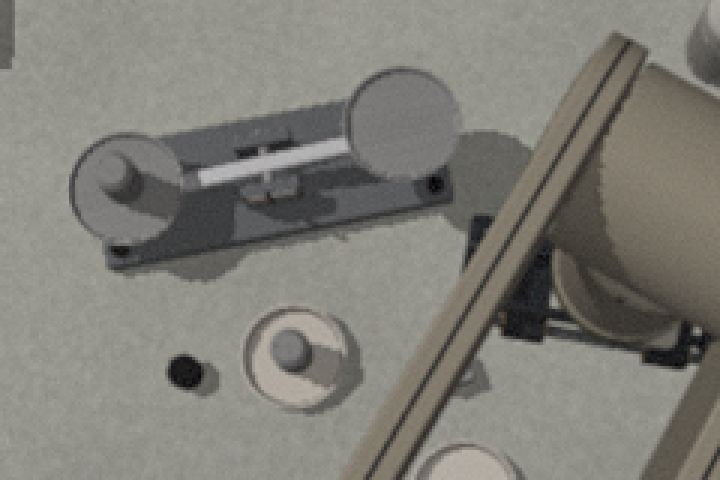

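B stands upright in the dish (top crop px (291,350)). A stands on the left pan, which has sunk back to its stop (px (118,175)). I'll check the offsets and that the arm is still, then hand in.

Run:
```python
from h import *
b=onplane('top',(291/3+190,349/3+90),.054);a=onplane('top',(118/3+190,173/3+90),.107)
print('B-dish',np.hypot(b[0]-.4455,b[1]-.0188),'A-L',np.hypot(a[0]-.5855,a[1]-.1565))
s=robot.read_state();print(s['t'],abs(s['dq']).max())
print(robot.close_job())
```

```text
B-dish 0.0021104345274728636 A-L 0.005196986055239577
21.3333 0.028901316195897534
the job is handed in; nothing more can be done
None
```

I put casting A on the left pan and casting B on the right, and let the balance settle. The right pan sank to its stop, so B is the heavier. I gripped B on that pan and stood it in the leftmost white dish; A is still standing on the left pan. The job was handed in at 21.3 s, and no verdict is reported.

- **Final positions:** B is about 2 mm from the dish centre (30 mm allowed), and A is about 5 mm from its pan's centre (35 mm allowed). Both look upright and released in the last side and top pictures, with the arm well clear.
- **Tipping result:** the pans matched the "right pan down" prediction to within about 3 pixels in the side view. They did not move between two looks a second apart.
- **What disagreed:** the tool crept 4–7 mm upward while the fingers closed, so B was gripped higher than planned, but it held. The vertical force reading still showed about −2 to −4 N after A and B touched down. I therefore judged contact with the pan stop and the dish floor by the tool no longer moving down.

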